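Fetch the pin tin from behind the tall containers

TASK

I need the flat round pin tin that is hemmed in by the three tall containers on the wooden board. Stand the spray can, the glass jar and the wooden needle case all on the white side tray, then set the tin in the middle of the round cork mat, and only after that put each of the three back on the very spot on the board where it stood. Keep everything upright, and do not disturb the small thread spool on the board or the brass weight on the tray.

Things in the scene. Friction and masses are not known exactly. Their poses are not given: they have to be found in the camera images.
- tin: flat round closed metal pin tin, diameter 60, height 24 mm; starts on the middle pad of the board, hemmed in by the three tall containers and the board's back rail. Origin: centre of its underside, z up. About 120 g.
- can: upright aluminium spray can with a white band, straight body of diameter 50 and height 90 mm, white nozzle (diameter 18) on top to 112 mm. Origin: centre of its underside, z up. About 280 g. Starts on one of the three outer pads of the board (which one changes).
- jar: straight glass jar with a flush white plastic lid, diameter 58 mm over its full height of 95 mm. Origin: centre of its underside, z up. About 250 g. Starts on one of the three outer pads of the board (which one changes).
- case: upright square wooden needle case with a dark seam below its lid (the lid does not come off), 46 x 46 mm, height 105 mm. Origin: centre of its underside, z up; x and y are square to its sides. About 200 g. Starts on one of the three outer pads of the board (which one changes); which way it faces at the end does not matter.
- board: fixed wooden board, top 10 mm above the table, y from -120 to 120 and x from -105 to 55 mm; a back rail at x = 45 to 55, its top 45 mm above the table. Four flush black round pads, diameter 68: middle (0, 0), front (-64, 0), left (0, 78), right (0, -78) mm in board x, y. Each thing starts within 5 mm of its pad's centre. Origin: under the middle pad at table height; x points to the rail.
- tray: fixed shallow white tray, 300 mm along its x and 130 mm along its y, walls 5 mm thick, rim 14 mm above the table, inner floor 5 mm above the table. It lies to the left or right of the board. Origin: centre of its underside; x is its long axis and points to the end where the brass weight stands.
- mat: fixed round cork mat, diameter 90 mm, 4 mm thick, beyond the board from the tray. Origin: centre of its underside.
- spool: small wooden thread spool with blue thread, diameter 30, height 34 mm, standing near the front left corner of the board, about (-75, +90) mm in board x, y. Not to be disturbed. Origin: centre of its underside.
- weight: small brass pattern weight with a knob, diameter 36, height 26 mm, standing in the tray about 120 mm from the tray's centre along tray +x. Not to be disturbed. Origin: centre of its underside.
Things that resemble listed ones, but are neither listed nor needed, are in the scene too. Leave any green look-alike of the case alone.

How it is judged:
By the outcome, as a careful person would: the job done as asked, in the order asked, and still so for the second after the job is handed in, with the robot touching nothing.
It also fails if it takes over 136 s, if anything falls off the work surface, if the arm or the gripper's body presses on something with over 40 N, if the wrist force passes 120 N, or if a joint passes its speed limit or range.

ROBOT

A 6-joint arm with a two-finger parallel gripper is mounted at the origin on the work surface. World frame = base frame: x ahead of the robot, y to its left, z up, the work surface at z = 0. Lengths are in mm, angles in rad, forces in N, time in s.
With the tool pointing down it reaches from about 300 to 775 mm from the base axis. Payload 14.6 kg.
Tool frame: the origin (TCP) lies at the very end of the fingers, on their centre line; the grasp point (between the pads) lies 19 mm behind it; z points along the fingers, y is the line along which they close (so a half turn about z gives the same grasp; the last joint's range is limited). The gripper opens to 94 mm and grips with 3 to 60 N. Pads are 16 mm wide; open, the fingers measure 119 mm over their backs; the gripper's body (75 mm by 177 mm) begins 78 mm behind the grasp point.
Start: joints at [1.077, 0.3, 1.521, -0, 1.321, -0.067], TCP at [227.674, 500.653, 172.246] pointing down, gripper open.
Joint ranges: [-3.03, 3.03], [-0.79, 2.21], [0.23, 2.52], [-1.04, 4.18], [0, 3.07], [-2.55, 2.55]. Speed limits (rad/s): [2.22, 2.22, 2.57, 3.14, 3.14, 3.14].

INTERFACE

Orientations are given as [roll, pitch, yaw] about the fixed x, y, z axes, in that order (R = Rz(yaw) Ry(pitch) Rx(roll)).
In Python, from cell import manip gives the robot as it stands.
- The arm moves only by the tool servo_tool, never from a script. Its argument "motion" is a list that holds one entry, the list of rows, each a list of 7 numbers: the shift along the world's x, y, z as a fraction of full scale, then the turn, a rotation vector about the world's x, y, z as a fraction of full scale, then the closure, from 0 (fully open) to 1 (shut). In form: [[[x, y, z, rx, ry, rz, gripper], ...]]. A call has 1 to 10 rows; each row is the pose to reach, as a shift and turn from the pose commanded when the call began, turning the shorter way round; what a row does not reach only later rows make up. Full scale, the value 1, is 0.5 m for a shift and pi rad for a turn. A row lasts 1/10 s, in which the tool goes at most 50 mm and 8.59 degrees, less where a joint would pass 70% of its speed; a pose out of reach is approached as far as the arm can. A call with a number of a shift or a turn outside -1 to 1 is refused whole. A call with a gripper value outside its range is refused whole. The fingers move at their own pace and stop on an object; "newtons" is the grip in N (left out, the last holds). Time passes only in rows, so rows that repeat a pose let the fingers close. It gives the time, the measured TCP pose, the force, the opening and the grip force at its end, in the units of the state.
- manip.read_state(): the state, without advancing time (a new reading comes with each control period).
- manip.camera(name): name is "scene" or "top"; returns a dict with "frame" (420x560x3 uint8, red, green, blue), "range_z" (420x560 float32, mm along the optical axis (not along the pixel's ray), 0 where there is no reading), "vfov" (degrees; the focal length in pixels is half the picture's height over the tangent of half this angle, whatever the lens; pixels are square), "cx", "cy" (the principal point, pixels), "k1" (the pictures are not rectified: a ray, as slopes to the right and down, at radius r is drawn at 1 + k1 r^2 times it, then the intrinsics apply), "cam_to_world" (4x4, takes a point from camera to world coordinates). Camera axes: x right, y down, z forward; pixel columns grow to the right and rows downward; lengths in mm; the calibration is good to about 2 mm. A picture is of the moment at which its call begins.
- manip.sign_off(): hands the job in; it is judged then, once.
The state is a dict: "clock": time; "joints": joint angles; "qd": joint speeds; "effort": joint torques, N m; "eef_pos": TCP position; "eef_rot": TCP orientation; "wrist_force": force on the tool from outside, world axes, zero at the start; "moment": the same for the moment, N m; "finger_gap": finger opening in mm; "finger_force": force on a finger pad.
Only numpy, scipy, OpenCV 4.12 (cv2) and the standard library are available. Lean on these libraries where they do the work, as an engineer would, in place of code of your own. Each camera call takes 0.05 s, during which the arm holds its last target. There are 200 camera calls.

## Working session

There is one attempt and no reset: what is moved stays moved. The work goes in short steps, Python scripts to look and compute and a tool call to move; the robot and the scene stay as the last step left them, time stands still between calls to the robot, and variables do not carry over. Pictures are saved under pics/ and viewed, at most 14 in all, crops included, and the job is handed in when it is done.

Besides the shell and the picture viewer there is one more tool, called after ">>>" as name(argument=value, ...) on one line, values as JSON. servo_tool: Moves the arm, as the interface text tells. Its arguments: {"type":"object","properties":{"motion":{"type":"array"},"newtons":{"type":"number"}},"required":["motion"]}

```bash
mkdir -p pics; ls; cat > h.py <<'E'
import numpy as np,cv2
from cell import manip
def cap(n):
    c=manip.camera(n); return c
def f(c): return c["frame"].shape[0]/2/np.tan(np.radians(c["vfov"])/2)
def rays(c,uv):
    uv=np.atleast_2d(uv).astype(float); F=f(c)
    d=(uv-[c["cx"],c["cy"]])/F; s=d.copy()
    for _ in range(20): s=d/(1+c["k1"]*(s**2).sum(1,keepdims=True))
    T=np.array(c["cam_to_world"]); r=np.c_[s,np.ones(len(s))]
    return T[:3,3], r@T[:3,:3].T
def plane(c,uv,z):
    o,r=rays(c,uv); return o+r*((z-o[2])/r[:,2])[:,None]
def cloud(c):
    h,w=c["range_z"].shape; u,v=np.meshgrid(np.arange(w),np.arange(h))
    o,r=rays(c,np.c_[u.ravel(),v.ravel()]); P=o+r*c["range_z"].reshape(-1,1)
    P[c["range_z"].ravel()==0]=np.nan
    return P.reshape(h,w,3)
def save(n,im): cv2.imwrite("pics/"+n+".png",cv2.cvtColor(im,cv2.COLOR_RGB2BGR))
E
python3 - <<'E'
from h import *
for n in("top","scene"):
    c=cap(n); save(n+"0",c["frame"]); np.save(n+"0.npy",c,allow_pickle=True)
    print(n,f(c),c["cx"],c["cy"],c["k1"],np.round(c["cam_to_world"],3).tolist())
s=manip.read_state(); print(s)
E
```

```text
pics
top 461.0757618884828 278.9630889515096 211.53779809222596 -0.06976338050383753 [[-0.024, -0.989, 0.146, 418.781], [-0.999, 0.027, 0.02, -8.574], [-0.024, -0.146, -0.989, 929.0], [0.0, 0.0, 0.0, 1.0]]
scene 537.7768428455184 284.65890354616334 203.2554087000057 -0.1844981975652713 [[0.657, 0.513, -0.552, 1331.378], [0.753, -0.426, 0.501, -660.688], [0.022, -0.745, -0.666, 955.655], [0.0, 0.0, 0.0, 1.0]]
{'clock': 0.1, 'joints': array([ 1.07742267e+00,  3.00404612e-01,  1.52151830e+00, -2.89032792e-05,
        1.32070109e+00, -6.66129389e-02]), 'qd': array([-0.00030461, -0.00089892, -0.00182793,  0.00047692, -0.00214452,
        0.00106381]), 'effort': array([-1.42441348e-05, -5.32646763e+01, -3.53279650e+01,  7.08008045e-02,
        2.36168504e-02, -3.08263179e-05]), 'eef_pos': array([227.5467375 , 500.42459101, 171.74937764]), 'eef_rot': array([-3.14056174e+00, -4.07153538e-05,  2.71483909e+00]), 'wrist_force': array([ 0.7936041 , -0.57182431,  0.4216782 ]), 'moment': array([ 0.00500396, -0.03321709, -0.02370034]), 'finger_force': 0.0, 'finger_gap': 94.10285569038305}
```

View pics/top0.png

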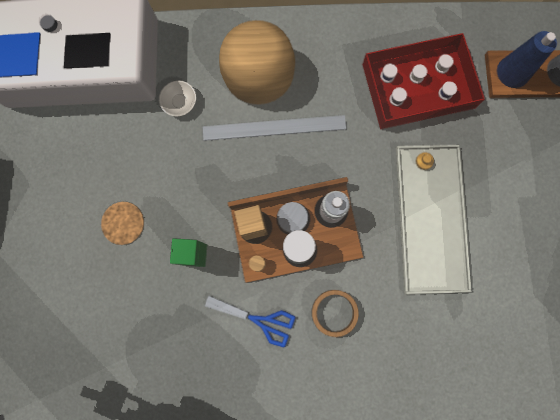

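View pics/scene0.png

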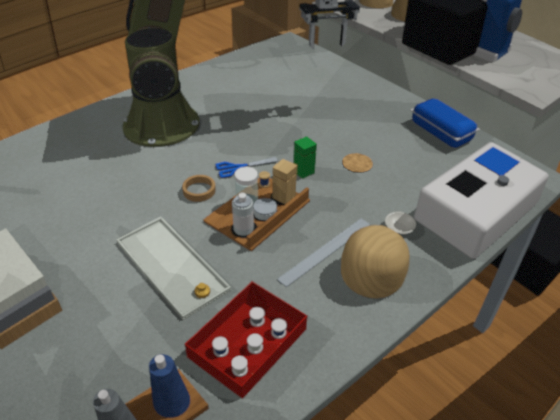

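The top view shows the can on the right pad (334,207), the case on the left pad (250,222), the jar on the front pad (299,247) and the tin in the middle (292,218). The spool is at (257,263), the tray at (435,220) with the weight at (425,160), and the mat at (122,222). Possible mix-ups:
- **Case:** the green box (185,252).
- **Can:** the blue bottle (525,60) and the grey can at lower left of the scene view (110,405).
- **Jar:** the small jars in the red box (420,75) and the bowl (178,98).
- **Mat:** the cork-coloured ring (335,313).

Next I'll measure and check a close crop.

```bash
python3 - <<'E'
from h import *
c=np.load("top0.npy",allow_pickle=True).item(); P=cloud(c); Z=P[...,2]
im=c["frame"]; crop=im[160:300,200:480]; save("crop1",cv2.resize(crop,None,fx=2.8,fy=2.8,interpolation=cv2.INTER_CUBIC))
def blob(name,seed,zt,tol=6,R=30):
    m=((abs(Z-zt)<tol)).astype(np.uint8)
    u,v=np.meshgrid(range(560),range(420)); m&=((u-seed[0])**2+(v-seed[1])**2<R*R).astype(np.uint8)
    n,l,st,ce=cv2.connectedComponentsWithStats(m)
    k=1+np.argmax(st[1:,4]); mm=(l==k).astype(np.uint8)
    cn=max(cv2.findContours(mm,0,1)[0],key=len)[:,0]
    W=plane(c,cn,zt)[:,:2].astype(np.float32)
    (x,y),r=cv2.minEnclosingCircle(W); rc=cv2.minAreaRect(W)
    print(name,"px",ce[k].round(1),"n",st[k,4],"circ",round(x,1),round(y,1),"d",round(2*r,1),"rect",np.round(rc[0],1),np.round(rc[1],1),round(rc[2],1),"medZ",round(float(np.median(Z[mm>0])),1))
blob("tin",(292,218),34,R=20); blob("jar",(299,245),105); blob("case",(250,220),115)
blob("canbody",(334,210),100,8); blob("nozzle",(337,202),122,6,15)
blob("spool",(257,263),44,6,15); blob("weight",(425,160),31,8,15); blob("mat",(122,222),4,2.5,28)
blob("green",(185,250),float(np.median(Z[245:255,176:192])),8)
blob("rail",(290,193),45,4,70)
blob("trayrim",(435,220),14,4,90)
E
```

```text
tin px [291.7 216.5] n 709 circ 540.4 -15.5 d 60.0 rect [541.4 -15.2] [56.8 58.6] 11.1 medZ 34.3
jar px [298.4 245.7] n 808 circ 477.9 -25.2 d 57.7 rect [478.4 -25.4] [55.4 55.4] 88.6 medZ 105.3
case px [248.6 219.7] n 660 circ 525.6 61.9 d 62.5 rect [525.9  62.2] [46.4 45.9] 13.3 medZ 114.9
canbody px [335.  204.2] n 482 circ 552.5 -94.6 d 50.1 rect [552.5 -94.1] [47.3 48.1] 87.9 medZ 104.2
nozzle px [336.4 201.7] n 81 circ 552.9 -94.5 d 17.8 rect [553.2 -94.7] [15.9 16.3] 87.7 medZ 122.1
spool px [256.1 262.7] n 187 circ 451.6 55.8 d 30.0 rect [452.2  55.6] [26.9 28.6] 88.9 medZ 44.0
weight px [425.8 158.8] n 72 circ 649.5 -287.5 d 20.5 rect [ 649.9 -287.6] [19.7 17.8] 41.5 medZ 30.8
mat px [121.8 223. ] n 1259 circ 541.8 333.4 d 102.5 rect [540.9 336.5] [91.2 94.8] 1.1 medZ 3.6Traceback (most recent call last):
  File "<stdin>", line 16, in <module>
  File "<stdin>", line 8, in blob
    return _wrapfunc(a, 'argmax', axis=axis, out=out, **kwds)
    return bound(*args, **kwds)
ValueError: attempt to get argmax of an empty sequence
```

View pics/crop1.png

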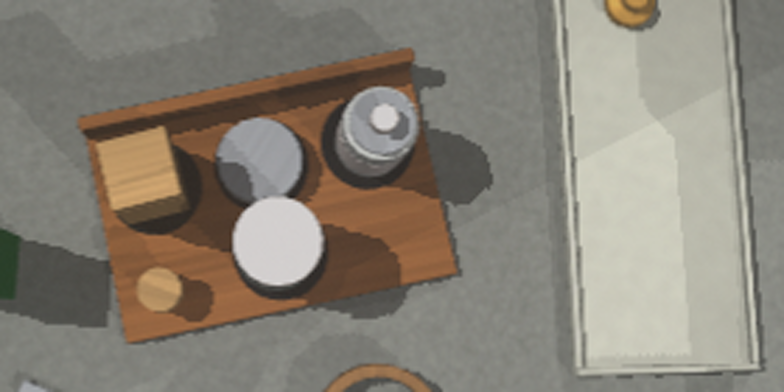

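The crop confirms the wooden case, the can with its nozzle, the white-lidded jar and the tin. All the diameters and heights match the description. I still need the tray, the mat and the green box.

```bash
python3 - <<'E'
from h import *
c=np.load("top0.npy",allow_pickle=True).item(); P=cloud(c); Z=P[...,2]
im=c["frame"]; hsv=cv2.cvtColor(im,cv2.COLOR_RGB2HSV); H,S,V=[hsv[...,i].astype(int) for i in range(3)]
u,v=np.meshgrid(range(560),range(420))
def rep(n,m,z):
    m=cv2.morphologyEx(m.astype(np.uint8),cv2.MORPH_CLOSE,np.ones((5,5)))
    cn=max(cv2.findContours(m,0,1)[0],key=cv2.contourArea)[:,0]
    W=plane(c,cn,z)[:,:2].astype(np.float32); rc=cv2.minAreaRect(W); (x,y),r=cv2.minEnclosingCircle(W)
    print(n,len(cn),"rect",np.round(rc[0],1),np.round(rc[1],1),round(rc[2],1),"circ",round(x,1),round(y,1),round(2*r,1),"Zmed",round(float(np.nanmedian(Z[m>0])),1), np.round(cv2.boxPoints(rc)).tolist())
rep("mat",(S>100)&(abs(u-122)<32)&(abs(v-222)<32),4)
rep("trayrim",(abs(Z-11)<8)&(Z>3.5)&(u>385)&(u<480)&(v>135)&(v<305),14)
rep("green",(S>120)&(H>40)&(H<90)&(abs(u-185)<30)&(abs(v-250)<30),90)
print("green top",np.nanmax(Z[240:262,170:205]))
rep("rail",(abs(Z-45)<3)&(u>220)&(u<355)&(v>170)&(v<215),45)
E
```

```text
mat 117 rect [541.2 333.8] [86.4 86.6] 44.6 circ 540.8 333.2 89.2 Zmed 3.5 [[480.0, 334.0], [541.0, 273.0], [602.0, 333.0], [542.0, 395.0]]
trayrim 780 rect [ 529.6 -305.3] [328.  183.2] 1.0 circ 527.4 -291.9 339.6 Zmed 5.9 [[364.0, -216.0], [367.0, -400.0], [695.0, -394.0], [692.0, -211.0]]
green 94 rect [473.8 185.7] [45.2 45.4] 84.7 circ 474.0 185.5 62.0 Zmed 104.9 [[449.0, 165.0], [494.0, 161.0], [499.0, 206.0], [453.0, 210.0]]
green top 109.26424426085896
rail 244 rect [588.7  -8.7] [ 10.5 237.2] 10.5 circ 589.5 -8.5 237.2 Zmed 44.9 [[562.0, 107.0], [605.0, -126.0], [616.0, -124.0], [572.0, 109.0]]
```

>>> servo_tool(motion=[[[0.06,-0.088,0.02,0,0,-0.047,0],[0.12,-0.176,0.02,0,0,-0.094,0],[0.18,-0.264,0.02,0,0,-0.141,0],[0.24,-0.352,0.02,0,0,-0.188,0],[0.3,-0.44,0.02,0,0,-0.235,0],[0.36,-0.528,0.02,0,0,-0.282,0],[0.42,-0.616,0.02,0,0,-0.329,0],[0.48,-0.704,0.02,0,0,-0.376,0],[0.54,-0.792,0.02,0,0,-0.423,0],[0.57,-0.836,0.02,0,0,-0.47,0]]], newtons=30)

```text
clock: 1.1
eef_pos: [509.6, 86.3, 182.2]
eef_rot: [-3.141, -0.0, 1.232]
wrist_force: [0.4, 1.5, -0.2]
finger_gap: 94.1
finger_force: 0.0
```

```bash
python3 - <<'E'
from h import *
c=np.load("top0.npy",allow_pickle=True).item()
print(plane(c,[[398,147],[459,147],[470,292],[405,292]],14).round(1))
s=manip.read_state(); print(s["eef_pos"],s["eef_rot"],s["joints"])
E
```

```text
[[ 681.  -237.1   14. ]
 [ 677.9 -363.2   14. ]
 [ 384.  -361.7   14. ]
 [ 388.1 -233.1   14. ]]
[509.5633949   86.26039074 182.15194983] [-3.14140732e+00 -1.29774904e-06  1.23202253e+00] [9.67684002e-02 2.18016949e-01 1.60048906e+00 8.18666404e-05
 1.32325413e+00 4.35522134e-01]
```

>>> servo_tool(motion=[[[0.026,-0.041,0,0,0,-0.047,0],[0.026,-0.041,0,0,0,-0.094,0],[0.026,-0.041,0,0,0,-0.141,0],[0.026,-0.041,0,0,0,-0.188,0],[0.026,-0.041,0,0,0,-0.235,0],[0.026,-0.041,0,0,0,-0.282,0],[0.026,-0.041,0,0,0,-0.33,0],[0.026,-0.041,0,0,0,-0.33,0],[0.026,-0.041,0,0,0,-0.33,0]]])

```text
clock: 2.0
eef_pos: [521.8, 67.8, 182.1]
eef_rot: [-3.142, 0.0, 0.206]
wrist_force: [-0.1, -0.0, 0.3]
finger_gap: 93.9
finger_force: 0.0
```

>>> servo_tool(motion=[[[0.008,-0.0114,-0.02,0,0,0,0],[0.008,-0.0114,-0.1,0,0,0,0],[0.008,-0.0114,-0.18,0,0,0,0],[0.008,-0.0114,-0.23,0,0,0,0],[0.008,-0.0114,-0.254,0,0,0,0],[0.008,-0.0114,-0.254,0,0,0,0],[0.008,-0.0114,-0.254,0,0,0,0]]])

```text
clock: 2.7
eef_pos: [526.5, 62.0, 56.2]
eef_rot: [3.141, -0.001, 0.202]
wrist_force: [-0.4, 0.6, 0.6]
finger_gap: 93.9
finger_force: 0.0
```

>>> servo_tool(motion=[[[0,0,0,0,0,0,0.3],[0,0,0,0,0,0,0.5],[0,0,0,0,0,0,0.7],[0,0,0,0,0,0,1],[0,0,0,0,0,0,1],[0,0,0,0,0,0,1],[0,0,0,0,0,0,1],[0,0,0,0,0,0,1],[0,0,0,0,0,0,1],[0,0,0,0,0,0,1]]], newtons=30)

```text
clock: 3.7
eef_pos: [525.9, 62.1, 55.3]
eef_rot: [-3.142, -0.0, 0.202]
wrist_force: [0.3, -1.0, 0.4]
finger_gap: 46.0
finger_force: 29.8
```

>>> servo_tool(motion=[[[0,0,0.01,0,0,0,1],[0,0,0.04,0,0,0,1],[0,0,0.09,0,0,0,1],[0,0,0.15,0,0,0,1],[0,0,0.21,0,0,0,1],[0,0,0.26,0,0,0,1],[0.001,-0.01,0.285,0,0,0,1],[0.006,-0.04,0.29,0,0,0,1],[0.013,-0.09,0.29,0,0,0,1],[0.023,-0.16,0.29,0,0,0,1]]])

```text
clock: 4.7
eef_pos: [536.9, -19.1, 198.9]
eef_rot: [-3.141, 0.002, 0.203]
wrist_force: [1.1, -0.7, -1.1]
finger_gap: 46.1
finger_force: 29.8
```

>>> servo_tool(motion=[[[0.01,-0.07,0,0,0,0,1],[0.02,-0.14,0,0,0,0,1],[0.03,-0.21,0,0,0,0,1],[0.04,-0.28,0,0,0,0,1],[0.05,-0.35,0,0,0,0,1],[0.06,-0.42,0,0,0,0,1],[0.07,-0.49,0,0,0,0,1],[0.077,-0.535,0,0,0,0,1],[0.08,-0.56,0,0,0,0,1],[0.08,-0.562,0,0,0,0,1]]])

```text
clock: 5.7
eef_pos: [576.6, -300.4, 198.6]
eef_rot: [-3.14, 0.002, 0.2]
wrist_force: [-0.9, -0.0, -1.5]
finger_gap: 46.3
finger_force: 29.8
```

>>> servo_tool(motion=[[[0,0,-0.02,0,0,0,1],[0,0,-0.08,0,0,0,1],[0,0,-0.15,0,0,0,1],[0,0,-0.21,0,0,0,1],[0,0,-0.26,0,0,0,1],[0,0,-0.285,0,0,0,1],[0,0,-0.293,0,0,0,1],[0,0,-0.297,0,0,0,1],[0,0,-0.298,0,0,0,1],[0,0,-0.298,0,0,0,1]]])

```text
clock: 6.7
eef_pos: [577.8, -299.1, 52.3]
eef_rot: [3.141, -0.001, 0.202]
wrist_force: [0.2, 0.3, -1.8]
finger_gap: 45.8
finger_force: 29.8
```

>>> servo_tool(motion=[[[0,0,0,0,0,0,1],[0,0,-0.002,0,0,0,1],[0,0,-0.002,0,0,0,1],[0,0,-0.002,0,0,0,1]]])

```text
clock: 7.1
eef_pos: [577.4, -299.0, 50.3]
eef_rot: [3.141, -0.0, 0.201]
wrist_force: [-0.6, -0.0, -2.0]
finger_gap: 45.8
finger_force: 29.8
```

>>> servo_tool(motion=[[[0,0,0,0,0,0,0.4],[0,0,0,0,0,0,0],[0,0,0,0,0,0,0],[0,0,0,0,0,0,0],[0,0,0.02,0,0,0,0],[0,0,0.1,0,0,0,0],[0,0,0.18,0,0,0,0],[0,0,0.24,0,0,0,0],[-0.006,0.05,0.26,0,0,0,0],[-0.012,0.1,0.26,0,0,0,0]]])

```text
clock: 8.1
eef_pos: [571.8, -249.0, 183.2]
eef_rot: [3.139, -0.003, 0.201]
wrist_force: [1.2, 1.0, 0.0]
finger_gap: 94.2
finger_force: 0.0
```

>>> servo_tool(motion=[[[-0.012,0.1,0,0,0,0,0],[-0.024,0.2,0,0,0,0,0],[-0.034,0.28,0,0,0,0,0],[-0.038,0.309,0,0,0,0,0],[-0.038,0.309,-0.04,0,0,0,0],[-0.038,0.309,-0.04,0,0,0,0]]])

```text
clock: 8.7
eef_pos: [551.6, -94.3, 159.0]
eef_rot: [-3.141, 0.002, 0.202]
wrist_force: [-0.8, -0.9, 0.5]
finger_gap: 94.5
finger_force: 0.0
```

>>> servo_tool(motion=[[[0,0,-0.08,0,0,0,0],[0,0,-0.16,0,0,0,0],[0,0,-0.2,0,0,0,0],[0,0,-0.21,0,0,0,0],[0,0,-0.21,0,0,0,0.3],[0,0,-0.21,0,0,0,0.45],[0,0,-0.21,0,0,0,0.6],[0,0,-0.21,0,0,0,1],[0,0,-0.21,0,0,0,1],[0,0,-0.21,0,0,0,1]]])

```text
clock: 9.7
eef_pos: [552.5, -94.4, 55.5]
eef_rot: [3.142, -0.0, 0.202]
wrist_force: [-0.0, 0.9, 0.1]
finger_gap: 49.8
finger_force: 20.3
```

>>> servo_tool(motion=[[[0,0,0,0,0,0,1],[0,0,0,0,0,0,1],[0,0,0,0,0,0,1],[0,0,0,0,0,0,1]]])

```text
clock: 10.1
eef_pos: [552.5, -94.4, 55.5]
eef_rot: [3.142, -0.0, 0.202]
wrist_force: [-0.1, 0.8, 4.6]
finger_gap: 49.4
finger_force: 30.0
```

>>> servo_tool(motion=[[[0,0,0.01,0,0,0,1],[0,0,0.04,0,0,0,1],[0,0,0.08,0,0,0,1],[-0.005,-0.008,0.11,0,0,0,1],[-0.02,-0.033,0.12,0,0,0,1],[-0.05,-0.082,0.12,0,0,0,1],[-0.09,-0.148,0.12,0,0,0,1],[-0.13,-0.214,0.12,0,0,0,1],[-0.17,-0.279,0.12,0,0,0,1],[-0.21,-0.345,0.12,0,0,0,1]]])

```text
clock: 11.1
eef_pos: [445.3, -268.6, 114.7]
eef_rot: [-3.141, 0.001, 0.201]
wrist_force: [0.5, -0.5, -1.2]
finger_gap: 49.1
finger_force: 30.0
```

>>> servo_tool(motion=[[[-0.03,-0.049,0,0,0,0,1],[-0.038,-0.062,0,0,0,0,1],[-0.039,-0.064,-0.02,0,0,0,1],[-0.039,-0.064,-0.06,0,0,0,1],[-0.039,-0.064,-0.1,0,0,0,1],[-0.039,-0.064,-0.12,0,0,0,1],[-0.039,-0.064,-0.127,0,0,0,1],[-0.039,-0.064,-0.13,0,0,0,1],[-0.039,-0.064,-0.13,0,0,0,1],[-0.039,-0.064,-0.13,0,0,0,1]]])

```text
clock: 12.1
eef_pos: [428.2, -299.0, 50.7]
eef_rot: [3.141, -0.001, 0.202]
wrist_force: [-0.5, 0.1, -2.4]
finger_gap: 49.4
finger_force: 30.0
```

>>> servo_tool(motion=[[[0,0,0,0,0,0,0.4],[0,0,0,0,0,0,0],[0,0,0,0,0,0,0],[0,0,0,0,0,0,0],[0,0,0.02,0,0,0,0],[0,0,0.1,0,0,0,0],[0,0,0.18,0,0,0,0],[0,0,0.2,0,0,0,0],[0.01,0.055,0.2,0,0,0,0],[0.027,0.147,0.2,0,0,0,0]]])

```text
clock: 13.1
eef_pos: [441.1, -226.0, 150.6]
eef_rot: [3.141, -0.0, 0.199]
wrist_force: [1.3, 1.0, 0.6]
finger_gap: 94.1
finger_force: 0.0
```

>>> servo_tool(motion=[[[0.017,0.09,0,0,0,0,0],[0.034,0.18,0,0,0,0,0],[0.05,0.27,0,0,0,0,0],[0.07,0.36,0,0,0,0,0],[0.073,0.4,0,0,0,0,0],[0.073,0.4,0,0,0,0,0],[0.073,0.4,-0.06,0,0,0,0],[0.073,0.4,-0.12,0,0,0,0],[0.073,0.4,-0.18,0,0,0,0],[0.073,0.4,-0.19,0,0,0,0]]])

```text
clock: 14.1
eef_pos: [476.0, -26.2, 52.6]
eef_rot: [-3.14, 0.005, 0.201]
wrist_force: [0.4, 0.5, 1.1]
finger_gap: 94.3
finger_force: 0.0
```

>>> servo_tool(motion=[[[0,0,0,0,0,0,0],[0,0,0,0,0,0,0.2],[0,0,0,0,0,0,0.35],[0,0,0,0,0,0,0.5],[0,0,0,0,0,0,1],[0,0,0,0,0,0,1],[0,0,0,0,0,0,1],[0,0,0,0,0,0,1],[0,0,0,0,0,0,1]]])

```text
clock: 15.0
eef_pos: [478.0, -25.4, 55.5]
eef_rot: [3.142, -0.0, 0.202]
wrist_force: [-1.2, 1.6, 5.2]
finger_gap: 57.9
finger_force: 30.0
```

>>> servo_tool(motion=[[[0,0,0.01,0,0,0,1],[0,0,0.04,0,0,0,1],[0,0,0.08,0,0,0,1],[0.001,-0.01,0.11,0,0,0,1],[0.004,-0.04,0.12,0,0,0,1],[0.009,-0.1,0.12,0,0,0,1],[0.016,-0.18,0.12,0,0,0,1],[0.024,-0.26,0.12,0,0,0,1],[0.031,-0.34,0.12,0,0,0,1],[0.038,-0.42,0.12,0,0,0,1]]])

```text
clock: 16.0
eef_pos: [496.3, -237.0, 114.9]
eef_rot: [-3.141, 0.001, 0.201]
wrist_force: [0.3, 1.2, -3.8]
finger_gap: 57.5
finger_force: 30.0
```

>>> servo_tool(motion=[[[0.007,-0.07,0,0,0,0,1],[0.011,-0.115,0,0,0,0,1],[0.012,-0.127,-0.01,0,0,0,1],[0.012,-0.127,-0.05,0,0,0,1],[0.012,-0.127,-0.09,0,0,0,1],[0.012,-0.127,-0.118,0,0,0,1],[0.012,-0.127,-0.127,0,0,0,1],[0.012,-0.127,-0.13,0,0,0,1],[0.012,-0.127,-0.13,0,0,0,1],[0.012,-0.127,-0.13,0,0,0,1]]])

```text
clock: 17.0
eef_pos: [503.0, -298.9, 50.6]
eef_rot: [3.141, -0.0, 0.202]
wrist_force: [-0.0, 0.9, -1.7]
finger_gap: 57.6
finger_force: 30.0
```

>>> servo_tool(motion=[[[0,0,0,0,0,0,0.3],[0,0,0,0,0,0,0],[0,0,0,0,0,0,0],[0,0,0,0,0,0,0],[0,0,0.02,0,0,0,0],[0,0,0.1,0,0,0,0],[0,0,0.18,0,0,0,0],[0,0,0.2,0,0,0,0],[0,0.06,0.2,0,0,0,0],[0,0.15,0.2,0,0,0,0]]])

```text
clock: 18.0
eef_pos: [502.6, -224.3, 150.4]
eef_rot: [3.141, -0.0, 0.199]
wrist_force: [1.2, 1.1, 0.8]
finger_gap: 93.8
finger_force: 0.0
```

```bash
python3 - <<'E'
from h import *
c=cap("top"); np.save("top1.npy",c,allow_pickle=True); save("top1",c["frame"][120:320,80:480].repeat(2,0).repeat(2,1))
s=manip.read_state(); print(s["clock"],s["eef_pos"])
E
```

```text
18.05 [ 502.54700457 -218.07394455  150.33585455]
```

View pics/top1.png

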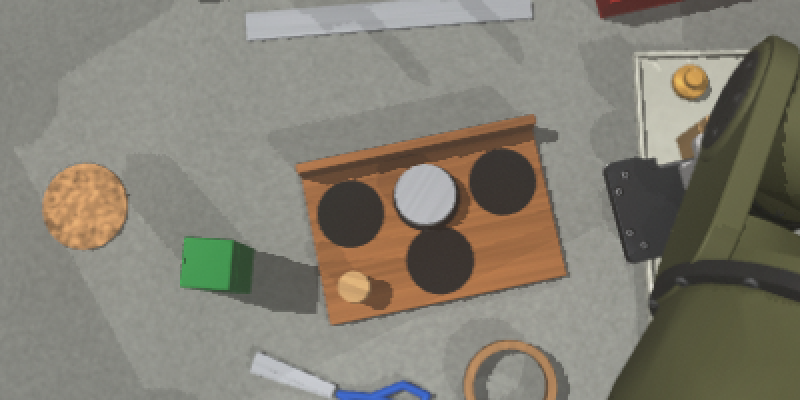

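The tin is untouched at (425,195) in the crop, the three outer pads are empty, and the spool is unmoved. Next, the tin.

>>> servo_tool(motion=[[[0.018,0.1,0,0,0,0,0],[0.036,0.2,0,0,0,0,0],[0.054,0.3,0,0,0,0,0],[0.07,0.39,0,0,0,0,0],[0.075,0.417,0,0,0,0,0],[0.075,0.417,-0.03,0,0,0,0],[0.075,0.417,-0.09,0,0,0,0],[0.075,0.417,-0.15,0,0,0,0],[0.075,0.417,-0.2,0,0,0,0],[0.075,0.417,-0.22,0,0,0,0]]])

```text
clock: 19.05
eef_pos: [539.1, -15.8, 38.1]
eef_rot: [-3.141, 0.003, 0.201]
wrist_force: [0.6, -0.6, 0.6]
finger_gap: 94.0
finger_force: 0.0
```

>>> servo_tool(motion=[[[0,0,-0.02,0,0,0,0],[0,0,-0.04,0,0,0,0],[0,0,-0.05,0,0,0,0],[0,0,-0.055,0,0,0,0],[0,0,-0.055,0,0,0,0],[0,0,-0.055,0,0,0,0]]])

```text
clock: 19.65
eef_pos: [540.7, -15.5, 13.3]
eef_rot: [3.141, -0.001, 0.202]
wrist_force: [0.3, 0.2, 0.5]
finger_gap: 94.1
finger_force: 0.0
```

>>> servo_tool(motion=[[[0,0,0,0,0,0,0.15],[0,0,0,0,0,0,0.25],[0,0,0,0,0,0,0.35],[0,0,0,0,0,0,0.45],[0,0,0,0,0,0,1],[0,0,0,0,0,0,1],[0,0,0,0,0,0,1],[0,0,0,0,0,0,1],[0,0,0,0,0,0,1]]])

```text
clock: 20.55
eef_pos: [540.4, -15.5, 12.7]
eef_rot: [-3.142, 0.0, 0.202]
wrist_force: [0.1, -0.4, 0.4]
finger_gap: 25.6
finger_force: 0.0
```

```bash
python3 - <<'E'
from h import *
for n in("top","scene"):
    c=cap(n); np.save(n+"2.npy",c,allow_pickle=True)
    fr=c["frame"][140:300,190:400] if n=="top" else c["frame"][140:270,180:400]
    save(n+"2",cv2.resize(fr,None,fx=3,fy=3))
print(manip.read_state()["finger_gap"])
E
```

```text
17.367799671949665
```

View pics/top2.png

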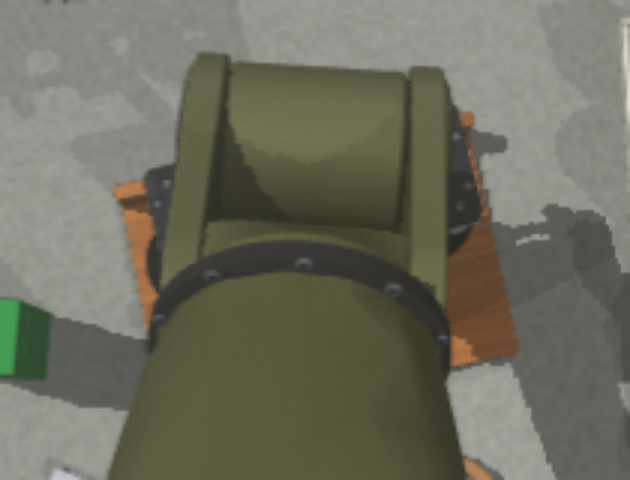

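View pics/scene2.png

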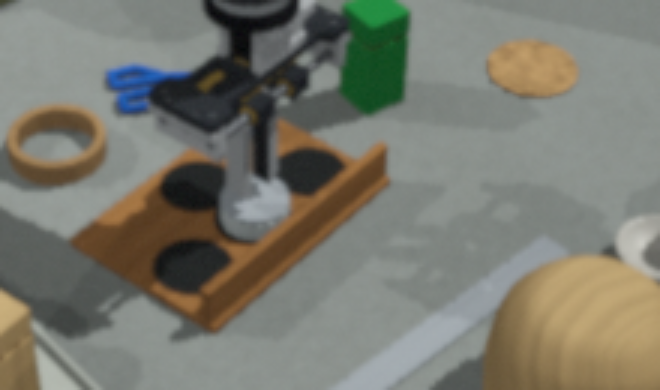

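The tin has slipped out of the closing fingers. It is ahead of them at about (255,210) in the scene crop. I'll open, lift clear and measure again.

>>> servo_tool(motion=[[[0,0,0,0,0,0,0.6],[0,0,0,0,0,0,0.3],[0,0,0,0,0,0,0],[0,0,0,0,0,0,0],[0,0,0,0,0,0,0],[0,0,0.02,0,0,0,0],[0,0,0.1,0,0,0,0],[0,0,0.18,0,0,0,0],[0,0,0.26,0,0,0,0],[0,0.1,0.28,0,0,0,0]]])

```text
clock: 21.65
eef_pos: [542.3, 30.7, 158.0]
eef_rot: [3.139, -0.007, 0.196]
wrist_force: [1.0, 1.0, -0.2]
finger_gap: 92.5
finger_force: 0.0
```

>>> servo_tool(motion=[[[0,0.1,0,0,0,0,0],[0,0.2,0,0,0,0,0],[0,0.3,0,0,0,0,0],[0,0.3,0,0,0,0,0],[0,0.3,0,0,0,0,0]]])

```text
clock: 22.15
eef_pos: [540.1, 184.3, 153.0]
eef_rot: [3.141, -0.0, 0.203]
wrist_force: [-0.1, 0.8, -0.6]
finger_gap: 93.9
finger_force: 0.0
```

```bash
python3 - <<'E'
from h import *
c=cap("top"); np.save("top3.npy",c,allow_pickle=True)
save("top3",cv2.resize(c["frame"][140:300,150:480],None,fx=2.4,fy=2.4))
P=cloud(c);Z=P[...,2]; u,v=np.meshgrid(range(560),range(420))
m=((abs(Z-34)<4)&(abs(u-295)<45)&(abs(v-220)<40)).astype(np.uint8)
n,l,st,ce=cv2.connectedComponentsWithStats(m)
for k in range(1,n):
    if st[k,4]>100:
        cn=max(cv2.findContours((l==k).astype(np.uint8),0,1)[0],key=len)[:,0]
        W=plane(c,cn,34)[:,:2].astype(np.float32); print(ce[k],st[k,4],cv2.minEnclosingCircle(W),np.median(Z[l==k]))
s=manip.read_state(); print(s["clock"],s["eef_pos"])
E
```

```text
[291.76379066 216.58981612] 707 ((540.630126953125, -15.418266296386719), 29.787763595581055) 34.286220316074605
22.2 [540.31060397 183.22162401 152.94728741]
```

View pics/top3.png

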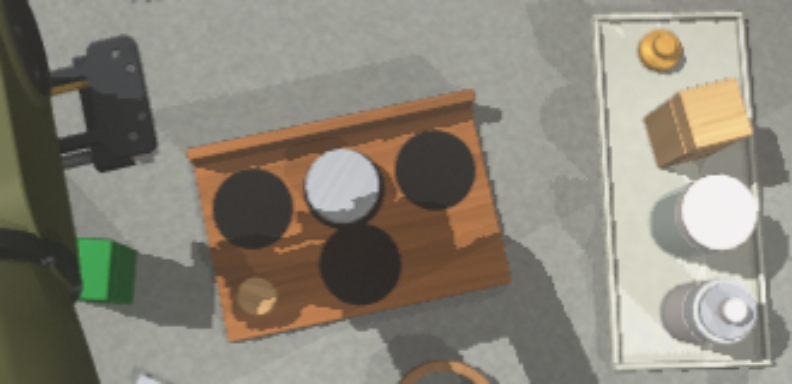

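The tin never moved; it is still at (540.6,-15.4). The case, jar and can stand upright in the tray. The fingers met nothing when they closed, so I'll check the real fingertip height with the scene camera's range image.

```bash
python3 - <<'E'
from h import *
c=cap("scene"); P=cloud(c); s=manip.read_state(); e=s["eef_pos"]; print(e,s["finger_gap"])
d=P-e
m=(abs(d[...,0])<60)&(abs(d[...,1])<75)&(P[...,2]>115)&(P[...,2]<300)
z=P[m][:,2]; print("n",m.sum(),"low z",np.sort(z)[:10].round(1),np.percentile(z,[1,5,20,50]).round(1))
lo=P[m][z<np.sort(z)[0]+12]; print((lo-e).round(0)[:20])
v,u=np.where(m); save("scene3",cv2.resize(c["frame"][max(0,v.min()-20):v.max()+60,u.min()-60:u.max()+60],None,fx=3,fy=3))
c=np.load("scene2.npy",allow_pickle=True).item(); P=cloud(c)
m=(abs(P[...,0]-540)<45)&(abs(P[...,1]+15)<45)&(P[...,2]>15)&(P[...,2]<80)
q=P[m]; print(np.histogram(q[:,2],bins=range(15,85,5)))
t=q[q[:,2]>38]; t=t[np.argsort(t[:,2])]; print(t[:12].round(0))
E
```

```text
[540.47424812 182.63969309 152.92147761] 93.85950841896047
n 616 low z [184.8 187.7 188.3 188.5 188.5 188.8 189.6 190.2 190.7 190.7] [189.7 195.9 213.8 245.6]
[[-16.  48.  41.]
 [-11.  49.  43.]
 [-10.  52.  42.]
 [ -4.  61.  42.]
 [-16.  44.  40.]
 [-17.  49.  37.]
 [-10.  45.  42.]
 [ -8.  47.  42.]
 [ -4.  54.  42.]
 [ -1.  54.  43.]
 [-16.  48.  35.]
 [-13.  48.  37.]
 [ -8.  47.  40.]
 [ -3.  46.  42.]
 [ -2.  48.  42.]
 [ -3.  53.  39.]
 [ -1.  55.  40.]
 [ -9.  48.  36.]
 [ -7.  50.  36.]
 [  1.  45.  42.]]
(array([ 29,  28,  38, 158,  80,   8,  17,  13,  24,  25,  26,  22,  35]), array([15, 20, 25, 30, 35, 40, 45, 50, 55, 60, 65, 70, 75, 80]))
[[554.   5.  38.]
 [572. -10.  38.]
 [558.   8.  38.]
 [544.  10.  38.]
 [568. -17.  39.]
 [538. -41.  39.]
 [555. -16.  40.]
 [568. -30.  40.]
 [548.   6.  40.]
 [585.  29.  42.]
 [584.   6.  44.]
 [585.  18.  44.]]
```

View pics/scene3.png

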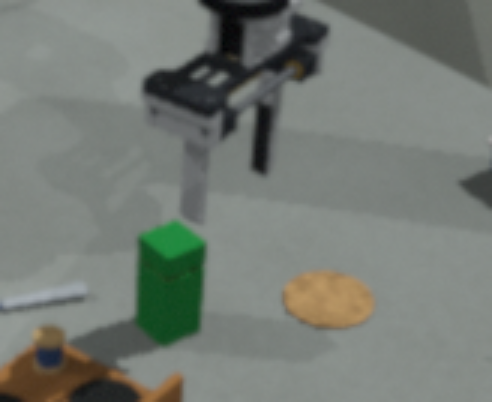

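The picture shows the fingers ending well above the reported TCP. The range data put the tips about 33 mm higher, so at a reading of 13 they closed above the tin. I'll allow for that and go lower, watching the force.

>>> servo_tool(motion=[[[0,-0.09,0,0,0,0,0],[0,-0.18,0,0,0,0,0],[0,-0.27,0,0,0,0,0],[0,-0.35,0,0,0,0,0],[0,-0.396,0,0,0,0,0],[0,-0.396,-0.06,0,0,0,0],[0,-0.396,-0.14,0,0,0,0],[0,-0.396,-0.2,0,0,0,0],[0,-0.396,-0.24,0,0,0,0],[0,-0.396,-0.26,0,0,0,0]]])

```text
clock: 23.25
eef_pos: [539.3, -15.7, 21.1]
eef_rot: [-3.141, 0.002, 0.199]
wrist_force: [0.1, 0.9, -0.4]
finger_gap: 94.2
finger_force: 0.0
```

>>> servo_tool(motion=[[[0,0,-0.015,0,0,0,0],[0,0,-0.03,0,0,0,0],[0,0,-0.045,0,0,0,0],[0,0,-0.055,0,0,0,0],[0,0,-0.06,0,0,0,0],[0,0,-0.06,0,0,0,0],[0,0,-0.06,0,0,0,0]]])

```text
clock: 23.95
eef_pos: [540.5, -14.4, -7.2]
eef_rot: [3.141, -0.0, 0.202]
wrist_force: [0.3, 0.4, -1.2]
finger_gap: 93.9
finger_force: 0.0
```

>>> servo_tool(motion=[[[0,-0.002,-0.004,0,0,0,0],[0,-0.002,-0.008,0,0,0,0],[0,-0.002,-0.012,0,0,0,0],[0,-0.002,-0.012,0,0,0,0]]])

```text
clock: 24.35
eef_pos: [540.2, -15.4, -13.8]
eef_rot: [-3.141, 0.0, 0.201]
wrist_force: [0.6, 0.1, 0.1]
finger_gap: 94.6
finger_force: 0.0
```

>>> servo_tool(motion=[[[0,0,0,0,0,0,0.2],[0,0,0,0,0,0,0.3],[0,0,0,0,0,0,0.4],[0,0,0,0,0,0,1],[0,0,0,0,0,0,1],[0,0,0,0,0,0,1],[0,0,0,0,0,0,1],[0,0,0,0,0,0,1]]])

```text
clock: 25.15
eef_pos: [540.4, -15.4, -13.4]
eef_rot: [-3.142, -0.0, 0.202]
wrist_force: [-0.4, 1.0, 1.3]
finger_gap: 59.2
finger_force: 30.0
```

>>> servo_tool(motion=[[[0,0,0.01,0,0,0,1],[0,0,0.04,0,0,0,1],[0,0,0.09,0,0,0,1],[0,0,0.15,0,0,0,1],[0,0,0.2,0,0,0,1],[0,0.01,0.22,0,0,0,1],[0,0.04,0.22,0,0,0,1],[0,0.1,0.22,0,0,0,1],[0,0.17,0.22,0,0,0,1],[0,0.24,0.22,0,0,0,1]]])

```text
clock: 26.15
eef_pos: [539.3, 106.7, 94.8]
eef_rot: [-3.141, 0.002, 0.201]
wrist_force: [0.1, -0.1, -1.6]
finger_gap: 59.3
finger_force: 30.0
```

>>> servo_tool(motion=[[[0,0.07,0,0,0,0,1],[0,0.15,0,0,0,0,1],[0,0.23,0,0,0,0,1],[0,0.31,0,0,0,0,1],[0.001,0.39,0,0,0,0,1],[0.001,0.435,0,0,0,0,1],[0.001,0.458,0,0,0,0,1],[0.001,0.458,-0.02,0,0,0,1],[0.001,0.458,-0.08,0,0,0,1],[0.001,0.458,-0.15,0,0,0,1]]])

```text
clock: 27.15
eef_pos: [541.0, 332.6, 20.4]
eef_rot: [-3.141, -0.001, 0.201]
wrist_force: [-0.5, 1.3, -2.8]
finger_gap: 59.4
finger_force: 30.0
```

>>> servo_tool(motion=[[[0,0,-0.04,0,0,0,1],[0,0,-0.06,0,0,0,1],[0,0,-0.072,0,0,0,1],[0,0,-0.078,0,0,0,1],[0,0,-0.08,0,0,0,1],[0,0,-0.08,0,0,0,1],[0,0,-0.08,0,0,0,1]]])

```text
clock: 27.85
eef_pos: [541.2, 333.8, -17.7]
eef_rot: [-3.141, -0.001, 0.202]
wrist_force: [-0.3, 0.5, -1.8]
finger_gap: 59.2
finger_force: 30.0
```

>>> servo_tool(motion=[[[0,0,-0.002,0,0,0,1],[0,0,-0.002,0,0,0,1],[0,0,-0.002,0,0,0,1]]])

```text
clock: 28.15
eef_pos: [540.8, 333.6, -19.4]
eef_rot: [-3.142, -0.0, 0.202]
wrist_force: [-0.5, 0.1, -1.2]
finger_gap: 59.6
finger_force: 30.0
```

>>> servo_tool(motion=[[[0,0,0,0,0,0,0.3],[0,0,0,0,0,0,0],[0,0,0,0,0,0,0],[0,0,0,0,0,0,0],[0,0,0.03,0,0,0,0],[0,0,0.1,0,0,0,0],[0,0,0.19,0,0,0,0],[0,0,0.27,0,0,0,0],[0,0,0.34,0,0,0,0],[0,0,0.34,0,0,0,0]]])

```text
clock: 29.15
eef_pos: [542.7, 334.6, 157.5]
eef_rot: [-3.139, -0.009, 0.202]
wrist_force: [-0.2, 0.2, -0.4]
finger_gap: 94.1
finger_force: 0.0
```

>>> servo_tool(motion=[[[0,-0.05,0,0,0,0,0],[0,-0.14,0,0,0,0,0],[0,-0.23,0,0,0,0,0],[0,-0.32,0,0,0,0,0],[0,-0.41,0,0,0,0,0],[0,-0.5,0,0,0,0,0],[0,-0.59,0,0,0,0,0],[0,-0.68,0,0,0,0,0],[0,-0.77,0,0,0,0,0],[0,-0.8,0,0,0,0,0]]])

```text
clock: 30.15
eef_pos: [540.4, -69.7, 150.8]
eef_rot: [3.141, 0.0, 0.199]
wrist_force: [0.4, 1.2, -0.5]
finger_gap: 93.9
finger_force: 0.0
```

```bash
cat > chk.py <<'E'
from h import *
def disc(c,name,z,box,tol=4,circ=True):
    P=cloud(c);Z=P[...,2]
    m=((abs(Z-z)<tol)&(P[...,0]>box[0])&(P[...,0]<box[1])&(P[...,1]>box[2])&(P[...,1]<box[3])).astype(np.uint8)
    n,l,st,ce=cv2.connectedComponentsWithStats(m)
    if n<2: print(name,"none"); return
    k=1+np.argmax(st[1:,4]); cn=max(cv2.findContours((l==k).astype(np.uint8),0,1)[0],key=len)[:,0]
    W=plane(c,cn,z)[:,:2].astype(np.float32); q=cv2.minEnclosingCircle(W); rc=cv2.minAreaRect(W)
    print(name,np.round(q[0],1),"d",round(2*q[1],1),"rect",np.round(rc[1],1),round(rc[2],1),"z",round(float(np.median(Z[l==k])),1))
E
python3 - <<'E'
from chk import *
c=cap("top")
disc(c,"tin",28,(480,600,280,390)); disc(c,"case",110,(540,620,-350,-250),5); disc(c,"jar",100,(460,545,-350,-250)); disc(c,"can",95,(390,460,-350,-250),7); disc(c,"nozzle",117,(390,460,-350,-250))
disc(c,"spool",44,(420,480,30,80)); disc(c,"weight",31,(620,680,-320,-260),8)
s=manip.read_state(); print(s["clock"],s["eef_pos"])
save("top4",c["frame"])
E
```

```text
tin [541.1 330. ] d 60.8 rect [59.  57.6] 1.3 z 27.6
case [ 577.5 -297.8] d 62.5 rect [46.5 47.7] 12.6 z 110.7
jar [ 502.7 -298.5] d 59.1 rect [57.  56.4] 88.4 z 100.7
can [ 429.3 -298.5] d 50.9 rect [49.6 46.6] 88.2 z 99.3
nozzle [ 429.1 -299.5] d 18.0 rect [16.1 15.7] 88.2 z 117.5
spool [451.6  55.8] d 30.0 rect [26.9 28.6] 88.9 z 44.1
weight [ 649.1 -287.7] d 20.0 rect [16.9 19.3] 42.8 z 31.0
30.2 [540.51612953 -69.97396293 150.73407272]
```

View pics/top4.png

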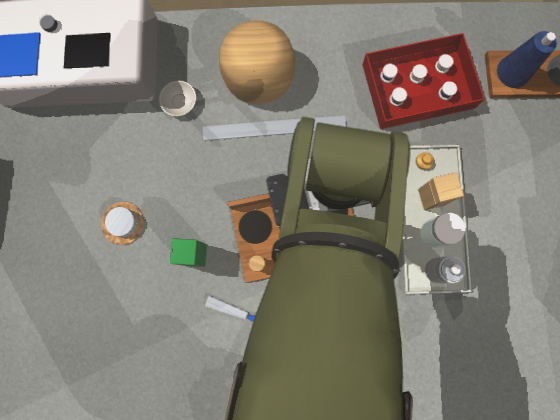

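The tin sits on the mat at (119,221), and the three containers stand upright in the tray. Depth puts the tin about 3 mm from the mat's centre, so I'll check that by colour in the same picture.

```bash
python3 - <<'E'
from chk import *
c=np.load("top0.npy",allow_pickle=True).item(); im=cv2.cvtColor(cv2.imread("pics/top4.png"),cv2.COLOR_BGR2RGB)
hsv=cv2.cvtColor(im,cv2.COLOR_RGB2HSV); u,v=np.meshgrid(range(560),range(420)); R=(u-122)**2+(v-222)**2
def fit(m,z):
    cn=max(cv2.findContours(m.astype(np.uint8),0,1)[0],key=cv2.contourArea); cn=cv2.convexHull(cn)[:,0]
    W=plane(c,cn,z)[:,:2].astype(np.float32); print(np.round(cv2.minEnclosingCircle(W)[0],1),cv2.minEnclosingCircle(W)[1]*2,np.round(cv2.fitEllipse(W)[0],1),np.round(cv2.fitEllipse(W)[1],1))
fit((hsv[...,1]<60)&(hsv[...,2]>140)&(R<17**2),28); fit((hsv[...,1]<60)&(R<17**2),28); fit((hsv[...,1]>100)&(R<32**2),4)
E
```

```text
[541.5 330.6] 59.384586334228516 [541.4 330.3] [57.9 59.1]
[541.1 326. ] 65.62600708007812 [540.2 326.8] [59.9 66.3]
[540.8 333.1] 89.13255310058594 [541.3 333.4] [86.2 88.3]
```

The offset is about 3 mm on a 90 mm mat, which is centred well enough. Next I'll return the jar.

>>> servo_tool(motion=[[[-0.016,-0.09,0,0,0,0,0],[-0.032,-0.18,0,0,0,0,0],[-0.048,-0.27,0,0,0,0,0],[-0.064,-0.36,0,0,0,0,0],[-0.075,-0.44,0,0,0,0,0],[-0.075,-0.458,0,0,0,0,0],[-0.075,-0.458,0,0,0,0,0],[-0.075,-0.458,-0.06,0,0,0,0],[-0.075,-0.458,-0.14,0,0,0,0],[-0.075,-0.458,-0.22,0,0,0,0]]])

```text
clock: 31.2
eef_pos: [504.3, -293.2, 39.8]
eef_rot: [3.141, -0.001, 0.204]
wrist_force: [1.0, -0.5, -0.0]
finger_gap: 93.9
finger_force: 0.0
```

>>> servo_tool(motion=[[[0,0,-0.031,0,0,0,0],[0,0,-0.031,0,0,0,0],[0,0,-0.031,0,0,0,0.2],[0,0,-0.031,0,0,0,0.35],[0,0,-0.031,0,0,0,0.45],[0,0,-0.031,0,0,0,1],[0,0,-0.031,0,0,0,1],[0,0,-0.031,0,0,0,1],[0,0,-0.031,0,0,0,1],[0,0,-0.031,0,0,0,1]]])

```text
clock: 32.2
eef_pos: [503.6, -295.7, 25.6]
eef_rot: [3.141, -0.001, 0.201]
wrist_force: [-1.0, 0.1, 6.6]
finger_gap: 57.7
finger_force: 30.0
```

>>> servo_tool(motion=[[[0,0,0.01,0,0,0,1],[0,0,0.04,0,0,0,1],[0,0,0.08,0,0,0,1],[-0.001,0.01,0.11,0,0,0,1],[-0.004,0.04,0.12,0,0,0,1],[-0.01,0.1,0.12,0,0,0,1],[-0.017,0.18,0.12,0,0,0,1],[-0.025,0.26,0.12,0,0,0,1],[-0.032,0.34,0.12,0,0,0,1],[-0.04,0.42,0.12,0,0,0,1]]])

```text
clock: 33.2
eef_pos: [482.2, -82.9, 84.9]
eef_rot: [-3.141, 0.0, 0.202]
wrist_force: [0.8, 0.2, -3.8]
finger_gap: 57.7
finger_force: 30.0
```

>>> servo_tool(motion=[[[-0.006,0.065,0,0,0,0,1],[-0.01,0.105,0,0,0,0,1],[-0.011,0.12,0,0,0,0,1],[-0.011,0.12,0,0,0,0,1],[-0.011,0.12,-0.03,0,0,0,1],[-0.011,0.12,-0.07,0,0,0,1],[-0.011,0.12,-0.095,0,0,0,1],[-0.011,0.12,-0.105,0,0,0,1],[-0.011,0.12,-0.108,0,0,0,1],[-0.011,0.12,-0.108,0,0,0,1]]])

```text
clock: 34.2
eef_pos: [478.1, -25.6, 31.4]
eef_rot: [3.141, -0.0, 0.201]
wrist_force: [-0.7, 0.1, -4.1]
finger_gap: 57.6
finger_force: 30.0
```

>>> servo_tool(motion=[[[0,0,-0.001,0,0,0,1],[0,0,-0.001,0,0,0,1],[0,0,-0.001,0,0,0,1]]])

```text
clock: 34.5
eef_pos: [478.0, -25.4, 30.9]
eef_rot: [3.141, -0.0, 0.202]
wrist_force: [0.5, -0.0, -3.4]
finger_gap: 57.7
finger_force: 30.0
```

>>> servo_tool(motion=[[[0,0,0,0,0,0,0.3],[0,0,0,0,0,0,0],[0,0,0,0,0,0,0],[0,0,0,0,0,0,0],[0,0,0.03,0,0,0,0],[0,0,0.1,0,0,0,0],[0,0,0.18,0,0,0,0],[0,0,0.2,0,0,0,0],[-0.01,-0.055,0.2,0,0,0,0],[-0.026,-0.142,0.2,0,0,0,0]]])

```text
clock: 35.5
eef_pos: [464.9, -96.1, 130.6]
eef_rot: [3.141, -0.001, 0.205]
wrist_force: [0.2, -0.1, -0.2]
finger_gap: 93.7
finger_force: 0.0
```

>>> servo_tool(motion=[[[-0.016,-0.09,0,0,0,0,0],[-0.032,-0.18,0,0,0,0,0],[-0.048,-0.27,0,0,0,0,0],[-0.065,-0.35,0,0,0,0,0],[-0.074,-0.405,0,0,0,0,0],[-0.074,-0.405,0,0,0,0,0],[-0.074,-0.405,-0.05,0,0,0,0],[-0.074,-0.405,-0.13,0,0,0,0],[-0.074,-0.405,-0.19,0,0,0,0],[-0.074,-0.405,-0.211,0,0,0,0]]])

```text
clock: 36.5
eef_pos: [426.7, -297.1, 22.1]
eef_rot: [-3.138, 0.003, 0.202]
wrist_force: [0.6, -0.2, 0.3]
finger_gap: 94.0
finger_force: 0.0
```

>>> servo_tool(motion=[[[0,0,0,0,0,0,0],[0,0,0,0,0,0,0.2],[0,0,0,0,0,0,0.35],[0,0,0,0,0,0,0.5],[0,0,0,0,0,0,1],[0,0,0,0,0,0,1],[0,0,0,0,0,0,1],[0,0,0,0,0,0,1],[0,0,0,0,0,0,1],[0,0,0,0,0,0,1]]])

```text
clock: 37.5
eef_pos: [427.9, -299.0, 25.2]
eef_rot: [3.141, -0.0, 0.202]
wrist_force: [0.0, 1.0, 2.4]
finger_gap: 49.5
finger_force: 30.0
```

>>> servo_tool(motion=[[[0,0,0.01,0,0,0,1],[0,0,0.04,0,0,0,1],[0,0,0.08,0,0,0,1],[0.005,0.008,0.11,0,0,0,1],[0.02,0.033,0.12,0,0,0,1],[0.05,0.082,0.12,0,0,0,1],[0.09,0.148,0.12,0,0,0,1],[0.13,0.214,0.12,0,0,0,1],[0.17,0.279,0.12,0,0,0,1],[0.21,0.345,0.12,0,0,0,1]]])

```text
clock: 38.5
eef_pos: [533.3, -124.1, 84.5]
eef_rot: [-3.141, 0.001, 0.202]
wrist_force: [0.1, -0.1, -1.8]
finger_gap: 49.8
finger_force: 30.0
```

>>> servo_tool(motion=[[[0.03,0.049,0,0,0,0,1],[0.038,0.062,0,0,0,0,1],[0.039,0.064,0,0,0,0,1],[0.039,0.064,-0.02,0,0,0,1],[0.039,0.064,-0.06,0,0,0,1],[0.039,0.064,-0.09,0,0,0,1],[0.039,0.064,-0.104,0,0,0,1],[0.039,0.064,-0.109,0,0,0,1],[0.039,0.064,-0.109,0,0,0,1],[0.039,0.064,-0.109,0,0,0,1]]])

```text
clock: 39.5
eef_pos: [552.4, -94.9, 30.8]
eef_rot: [3.141, -0.001, 0.201]
wrist_force: [0.2, 0.5, -2.0]
finger_gap: 49.8
finger_force: 30.0
```

>>> servo_tool(motion=[[[0,0,0,0,0,0,1],[0,0,0,0,0,0,1]]])

```text
clock: 39.7
eef_pos: [552.4, -94.5, 30.7]
eef_rot: [3.142, -0.0, 0.201]
wrist_force: [-0.8, -0.6, -2.6]
finger_gap: 49.5
finger_force: 30.0
```

>>> servo_tool(motion=[[[0,0,0,0,0,0,0.3],[0,0,0,0,0,0,0],[0,0,0,0,0,0,0],[0,0,0,0,0,0,0],[0,0,0.03,0,0,0,0],[0,0,0.1,0,0,0,0],[0,0,0.18,0,0,0,0],[0,0,0.2,0,0,0,0],[0.006,-0.05,0.2,0,0,0,0],[0.018,-0.14,0.2,0,0,0,0]]])

```text
clock: 40.7
eef_pos: [561.6, -163.4, 130.9]
eef_rot: [3.142, -0.001, 0.205]
wrist_force: [0.3, 0.5, 0.9]
finger_gap: 94.4
finger_force: 0.0
```

>>> servo_tool(motion=[[[0.011,-0.09,0,0,0,0,0],[0.022,-0.18,0,0,0,0,0],[0.03,-0.25,0,0,0,0,0],[0.032,-0.269,0,0,0,0,0],[0.032,-0.269,0,0,0,0,0],[0.032,-0.269,-0.05,0,0,0,0],[0.032,-0.269,-0.13,0,0,0,0],[0.032,-0.269,-0.19,0,0,0,0],[0.032,-0.269,-0.211,0,0,0,0],[0.032,-0.269,-0.211,0,0,0,0]]])

```text
clock: 41.7
eef_pos: [577.1, -297.5, 24.2]
eef_rot: [-3.14, 0.002, 0.203]
wrist_force: [0.4, -0.1, 0.2]
finger_gap: 94.2
finger_force: 0.0
```

>>> servo_tool(motion=[[[0,0,0,0,0,0,0],[0,0,0,0,0,0,0.2],[0,0,0,0,0,0,0.35],[0,0,0,0,0,0,0.5],[0,0,0,0,0,0,1],[0,0,0,0,0,0,1],[0,0,0,0,0,0,1],[0,0,0,0,0,0,1],[0,0,0,0,0,0,1],[0,0,0,0,0,0,1]]])

```text
clock: 42.7
eef_pos: [577.3, -298.9, 25.1]
eef_rot: [-3.141, 0.0, 0.201]
wrist_force: [-0.3, 0.9, 1.0]
finger_gap: 46.0
finger_force: 30.0
```

>>> servo_tool(motion=[[[0,0,0.01,0,0,0,1],[0,0,0.04,0,0,0,1],[0,0,0.1,0,0,0,1],[0,0,0.17,0,0,0,1],[0,0,0.24,0,0,0,1],[0,0,0.285,0,0,0,1],[-0.001,0.01,0.3,0,0,0,1],[-0.006,0.04,0.3,0,0,0,1],[-0.014,0.1,0.3,0,0,0,1],[-0.026,0.18,0.3,0,0,0,1]]])

```text
clock: 43.7
eef_pos: [563.6, -208.4, 174.1]
eef_rot: [-3.141, 0.001, 0.2]
wrist_force: [0.3, 1.0, -2.3]
finger_gap: 45.7
finger_force: 30.0
```

>>> servo_tool(motion=[[[-0.011,0.08,0,0,0,0,1],[-0.022,0.16,0,0,0,0,1],[-0.034,0.24,0,0,0,0,1],[-0.045,0.32,0,0,0,0,1],[-0.057,0.4,0,0,0,0,1],[-0.068,0.475,0,0,0,0,1],[-0.075,0.525,0,0,0,0,1],[-0.077,0.542,0,0,0,0,1],[-0.077,0.542,0,0,0,0,1],[-0.077,0.542,0,0,0,0,1]]])

```text
clock: 44.7
eef_pos: [525.8, 61.3, 174.8]
eef_rot: [3.141, 0.0, 0.201]
wrist_force: [0.4, -0.2, -2.0]
finger_gap: 45.9
finger_force: 30.0
```

>>> servo_tool(motion=[[[0,0,-0.03,0,0,0,1],[0,0,-0.1,0,0,0,1],[0,0,-0.17,0,0,0,1],[0,0,-0.23,0,0,0,1],[0,0,-0.265,0,0,0,1],[0,0,-0.281,0,0,0,1],[0,0,-0.287,0,0,0,1],[0,0,-0.288,0,0,0,1],[0,0,-0.288,0,0,0,1],[0,0,-0.288,0,0,0,1]]])

```text
clock: 45.7
eef_pos: [526.3, 62.1, 31.9]
eef_rot: [3.141, -0.001, 0.201]
wrist_force: [0.4, 0.1, -2.1]
finger_gap: 45.6
finger_force: 30.0
```

>>> servo_tool(motion=[[[0,0,-0.001,0,0,0,1],[0,0,-0.001,0,0,0,1],[0,0,-0.001,0,0,0,0.3],[0,0,-0.001,0,0,0,0],[0,0,-0.001,0,0,0,0],[0,0,-0.001,0,0,0,0],[0,0,0.03,0,0,0,0],[0,0,0.1,0,0,0,0],[0,0,0.19,0,0,0,0],[0,0,0.26,0,0,0,0]]])

```text
clock: 46.7
eef_pos: [526.0, 62.1, 163.5]
eef_rot: [3.141, -0.001, 0.202]
wrist_force: [0.0, -0.2, -0.4]
finger_gap: 94.0
finger_force: 0.0
```

>>> servo_tool(motion=[[[0,0,0.04,0,0,0,0],[0,-0.08,0.04,0,0,0,0],[0,-0.17,0.04,0,0,0,0],[0,-0.26,0.04,0,0,0,0],[0,-0.35,0.04,0,0,0,0],[0,-0.44,0.04,0,0,0,0],[0,-0.52,0.04,0,0,0,0],[0,-0.56,0.04,0,0,0,0],[0,-0.56,0.04,0,0,0,0],[0,-0.56,0.04,0,0,0,0]]])

```text
clock: 47.7
eef_pos: [525.8, -217.6, 180.9]
eef_rot: [-3.141, 0.0, 0.201]
wrist_force: [1.4, -0.1, 0.2]
finger_gap: 93.9
finger_force: 0.0
```

```bash
python3 - <<'E'
from chk import *
c0=np.load("top0.npy",allow_pickle=True).item(); c=cap("top")
for q in (c0,c):
    disc(q,"case",115,(490,570,30,100),5); disc(q,"jar",105,(440,515,-60,10)); disc(q,"can",100,(510,590,-130,-60),7); disc(q,"nozzle",122,(510,590,-130,-60)); disc(q,"spool",44,(420,480,30,80)); disc(q,"tin",28,(480,600,280,390)); disc(q,"weight",31,(620,680,-320,-260),8)
s=manip.read_state(); print(s["clock"],s["eef_pos"]); save("top5",c["frame"])
E
```

```text
case [525.6  61.9] d 62.5 rect [46.4 45.9] 13.3 z 114.9
jar [478.2 -25.3] d 57.3 rect [55.4 55.4] 88.6 z 105.3
can [552.6 -94.7] d 49.9 rect [47.3 48.1] 87.9 z 104.0
nozzle [553.  -94.3] d 17.8 rect [16.  16.2] 88.4 z 122.2
spool [451.6  55.8] d 30.0 rect [26.9 28.6] 88.9 z 44.0
tin none
weight [ 649.5 -287.5] d 20.5 rect [19.7 17.8] 41.5 z 30.8
case [526.5  61. ] d 61.9 rect [46.6 45.9] 11.8 z 115.1
jar [477.3 -27.3] d 57.5 rect [55.4 55.4] 88.5 z 105.2
can [553.  -95.2] d 50.3 rect [49.2 47.9] 88.4 z 104.0
nozzle [553.1 -95.1] d 17.7 rect [16.  16.2] 87.7 z 122.3
spool [451.6  55.8] d 30.0 rect [26.9 28.6] 88.9 z 44.4
tin [541.1 329.9] d 61.1 rect [59.  57.6] 1.3 z 27.5
weight [ 650.6 -286.3] d 22.9 rect [20.6 18.4] 29.7 z 31.1
47.75 [ 525.91820115 -217.04022537  181.02678212]
```

View pics/top5.png

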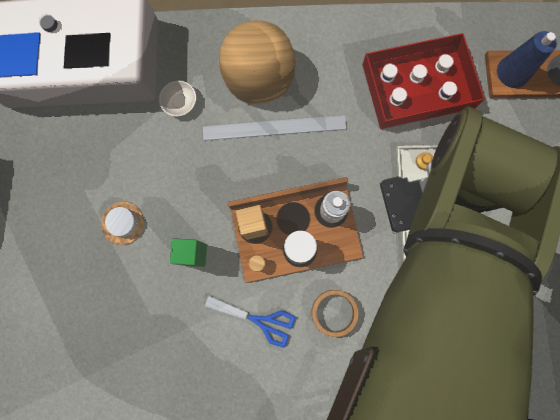

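The case (250,220), jar (300,247) and can (334,207) are back within about 2 mm of where they stood. The tin is on the mat at (119,221), and the spool and weight are untouched. The arm is clear of everything, so I'm handing in the job.

```bash
python3 -c "
from cell import manip
print(manip.sign_off())"
```

```text
the job is handed in; nothing more can be done
None
```

The job is done and handed in at about 48 s: the tin is on the cork mat about 3 mm off centre, and the can, jar and case are back within about 2 mm of their original spots, with spool and weight untouched.

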